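Dust off a lens case under the bench duster

TASK

Dust off the white lens case: slide it flat along the bench, without lifting it, into the V-shaped nest of the yellow duster so that it rests against both sides of the V. Then swing that duster's guard off its cap, press the yellow cap fully down for about a second and let it spring back up, and swing the guard back over the cap. Leave the lens case in the nest, and do not disturb the blue duster or the other parts on the bench.

Things in the scene. Friction and masses are not known exactly. Their poses are not given: they have to be found in the camera images.
- lens_case: White round lens case, a loose closed disc 57 mm across and 20 mm high, 0.12 kg or so, lying flat on the bench; origin at the centre of its underside, z up
- duster_yellow: Yellow duster, fixed: upright yellow spray canister (54 mm across with its clamp band, 81 mm high, sprung cap on top) on a dark base plate (x -30 to +35, y -42 to +65, 12 mm high). Origin at bench level on the canister's axis; -x is its front, where a V-nest opens, +y is to the robot's left when it is not turned, z up. A 12 mm pivot post, 112 mm high, stands at y +50 mm
- nest_yellow (a point): Point at bench level 75 mm in front (-x) of the yellow canister's axis: the lens case's centre when seated. Axes as the duster. The nest is two aluminium flanks, 8 mm thick and 12 mm high, in a V of 110 degrees that opens to the duster's -x; its apex lies 35 mm behind this point (+x), the flanks' ends 11 mm behind and 34 to 39 mm to either side
- captop_yellow (a point): Centre of the top of the yellow sprung cap (a button 24 mm across), 101 mm above the bench when up; axes as the yellow duster; moves down with the cap
- cap_yellow (a joint): How far the yellow cap is pressed down, m: 0 up, 0.008 fully down against the stop. The spring needs about 4 N to start and 9 N when fully down, and lifts the cap again when let go
- guard_yellow (a joint): Angle of the swing guard, rad: 0 = over the cap (bar from the pivot post to the duster's -y); positive swings it to the front, clockwise from above, out over the nest; stops at -0.3 and 1.7. Flat bar 113 to 118 mm above the bench with a 34 mm disc 50 mm from the pivot. Stays where left (about 1 N at the pin). Beyond 1 rad it is well clear of the cap
- pin_yellow (a point): Top of the black upright pin (9 mm thick) on the front edge of the yellow guard: the place to push the guard by. 65 mm from the pivot; with the guard at 0 it is 20 mm in front of the canister's axis (-x) and 12 mm to its -y side. It stands free from 118 to 147 mm above the bench
- duster_blue: Blue duster, fixed to the bench: same shape and size as the yellow one but blue canister and cap; not to be used. Its V-nest, cap and guard lie as on the yellow one
- cap_blue (a joint): How far the blue cap is pressed down, m: 0 up
- guard_blue (a joint): Angle of the blue duster's swing guard, rad, as for the yellow one
- angle_bracket: Loose aluminium angle bracket, 50 x 40 mm foot with one upright plate, 50 mm high; origin under the middle of its foot (all of it within 32 mm of it)
- lens_tube: Loose black lens tube standing on end, 30 mm across, 45 mm high; origin under its middle
- brass_nut: Loose brass-coloured knurled nut, 28 mm across, 26 mm high; origin under its middle
- iris: Loose black iris ring standing upright on a small foot, 14 x 43 x 42 mm; origin under its middle (all of it within 23 mm of it)
Not all that is in view belongs to the job. Of the things like the lens_case, leave any that is green; of the rest the smaller one is meant.

How it is judged:
On the way, in this order (a step that is already met when the one before it is completed fails the run):
1. the lens case lies in the yellow duster's nest, within 8 mm of its seat (horizontal distance between lens_case and nest_yellow below 0.008 m), for 0.2 s.
2. with the case in the nest, the yellow cap is pressed at least 6.5 of its 8 mm for 0.3 s (value of joint cap_yellow above 0.0065 m and horizontal distance between lens_case and nest_yellow below 0.008 m), for 0.3 s.
3. the yellow cap has sprung back up (value of joint cap_yellow below 0.0015 m), for 0.1 s.
At the end, for the whole second after the job is handed in: The lens case lies flat and still in the yellow duster's nest (within 8 mm of its seat), the yellow cap is up (within 1.5 mm), and the yellow guard is back over the cap (within 0.25 rad of 0) (horizontal distance between lens_case and nest_yellow below 0.008 m and height (world z) of lens_case below 0.004 m and angle between lens_case's own z axis and vertical below 0.1 rad and linear speed of lens_case below 0.02 m/s and value of joint cap_yellow below 0.0015 m and value of joint guard_yellow between -0.25 and 0.25 rad); the robot touches nothing.
It fails at once if the lens case is lifted (more than 15 mm) or tipped off the bench (height (world z) of lens_case above 0.015 m or angle between lens_case's own z axis and vertical above 0.4 rad).
It fails at once if the yellow cap is pressed (over 4 mm) while the lens case is out of its nest (over 15 mm off) (value of joint cap_yellow above 0.004 m and horizontal distance between lens_case and nest_yellow above 0.015 m).
It fails at once if the blue duster is used: its cap pressed over 3 mm or its guard swung beyond 0.5 rad (value of joint cap_blue above 0.003 m or value of joint guard_blue above 0.5 rad or value of joint guard_blue below -0.5 rad).
It fails at once if another part on the bench (angle bracket, lens tube, brass nut, iris) is moved more than 20 mm or knocked over (distance of any of angle_bracket, lens_tube, brass_nut, iris from where it was at the start of the episode above 0.02 m or angle between any of angle_bracket, lens_tube, brass_nut, iris's own z axis and vertical above 0.4 rad).
It also fails if it takes over 69 s, if anything falls off the work surface, if the arm or the gripper's body presses on something with over 40 N, if the wrist force passes 120 N, or if a joint passes its speed limit or range.

ROBOT

A 7-joint arm with a two-finger parallel gripper is mounted at the origin on a cart in front of the work surface, level with it; the furniture and walls round the work are solid. World frame = base frame: x ahead of the robot, y to its left, z up, the work surface at z = 0. Lengths are in m, angles in rad, forces in N, time in s.
With the tool pointing down it reaches from about 0.425 to 0.825 m from the base axis. Payload 3.6 kg.
Tool frame: the origin (TCP) lies where the fingers leave the gripper's body, on its centre line; the fingertips stand 73 mm ahead of it and the grasp point (between the pads) lies 54 mm ahead of it; x points along the fingers, y is the direction in which the jaws open and shut, and the axes are right-handed (so a half turn about x gives the same grasp; the last joint's range is limited). The gripper opens to 85 mm and grips with 20 to 120 N. Pads are 22 mm wide; open, the fingers measure 114 mm over their backs; the gripper's body (76 mm by 85 mm) begins 54 mm behind the grasp point. The pads swing forward as they close: fully open they stand 13 mm farther back than shut.
Start: joints at [-1.246, 0.615, -0.013, 1.423, 0.008, 1.103, -0.04], TCP at [0.223, 0.61, 0.304] pointing down, gripper open.
Joint ranges: [-3.12, 3.12], [-0.3, 2.06], [-1.34, 1.32], [0.26, 2.42], [-1.36, 4.5], [0.01, 1.98], [-2.84, 2.84]. Speed limits (rad/s): [2.79, 2.79, 3.14, 3.14, 3.14, 3.14, 3.14].

INTERFACE

Orientations are given as a unit quaternion [x, y, z, w].
In Python, from station import arm, snapshot, camera_info, ticket gives the robot as it stands. Calls block until the motion is done:
- arm.movep(position, orientation): joint-space move of the TCP to a pose.
- arm.line_to(position, velocity=0.15, ori=None): straight line of the TCP; ori=None keeps the orientation; velocity is the mean speed in m/s.
- arm.move_j(angles): joint-space move.
- arm.move_gripper(opening, effort=None): opening from 0.0 (shut) to 1.0 (fully open); effort is the grip in N (None keeps the last); returns when the fingers have stopped.
- arm.pause(seconds).
- arm.ik(position, orientation): joint angles nearest the present ones, or None.
- snapshot(name): name is "scene" or "side" or "wrist"; returns the picture (420x560x3 uint8, blue, green, red); there is no depth.
- camera_info(name): a dict with "fx", "fy", "cx", "cy" (pixels), "R" (3x3) and "t" (3): a world point X has camera coordinates R X + t; the wrist camera has in their place "T_tool_cam" (4x4, takes a point from camera to tool coordinates, whose origin is the TCP and whose axes are the tool frame's). Camera axes: x right, y down, z forward; pixel columns grow to the right and rows downward; lengths in m; the calibration is good to about 2 mm. A picture is of the moment at which its call begins: read the wrist's pose just before it. camera_info takes no time and is no camera call.
A pose or a line that the arm cannot do raises arm.MotionError and nothing moves.
- ticket.finish_job(): hands the job in, once; it reports no verdict.
Readings, each from a call of its own:
- arm.read_time(): time.
- arm.read_joint_positions(): joint angles.
- arm.read_dq(): joint speeds.
- arm.read_effort(): joint torques, N m.
- arm.read_tool_pos(): TCP position.
- arm.read_eef_rot(): TCP orientation.
- arm.read_ft_force(): force on the tool from outside, world axes, zero at the start.
- arm.read_wrist_torque(): the same for the moment, N m.
- arm.read_opening(): opening from 0.0 (shut) to 1.0 (fully open).
Only numpy, scipy, OpenCV 4.12 (cv2) and the standard library are available. Lean on these libraries where they do the work, as an engineer would, in place of code of your own. Each camera call takes 0.05 s, during which the arm holds its last target. There are 200 camera calls.

## Working session

There is one attempt and no reset: what is moved stays moved. The work goes in short steps, each a Python script; the robot and the scene stay as the last script left them, time stands still between calls to the robot, and variables do not carry over. Pictures are saved under pics/ and viewed, about 8 in all and at most 12, crops included, and the job is handed in when it is done.

```bash
mkdir -p pics; cat > h.py <<'E'
import numpy as np, cv2
from station import arm, snapshot, camera_info, ticket
from scipy.spatial.transform import Rotation as Rn
def ray(name,u,v,pose=None):
    c=camera_info(name); d=np.array([(u-c['cx'])/c['fx'],(v-c['cy'])/c['fy'],1.])
    if name=='wrist':
        T=np.array(c['T_tool_cam']); p,q=pose; R=Rn.from_quat(q).as_matrix()
        return R@T[:3,3]+T[:3]@[0,0,0,0] *0+np.array(p) if False else R@T[:3,3]+np.array(p), R@T[:3,:3]@d
    R=np.array(c['R']);t=np.array(c['t']); return -R.T@t, R.T@d
def onz(name,u,v,z,pose=None):
    o,d=ray(name,u,v,pose); return o+d*(z-o[2])/d[2]
def proj(name,X):
    c=camera_info(name); X=np.array(c['R'])@np.array(X)+np.array(c['t']); return [c['fx']*X[0]/X[2]+c['cx'],c['fy']*X[1]/X[2]+c['cy']]
E
python3 - <<'E'
from h import *
a=snapshot('scene');b=snapshot('side')
cv2.imwrite('pics/scene.png',a);cv2.imwrite('pics/side.png',b)
print(arm.read_eef_rot(),arm.read_tool_pos(),arm.read_opening(),arm.read_time())
for n in('scene','side'):print(n,camera_info(n))
print(camera_info('wrist'))
E
```

```text
[ 0.12255036  0.69640326 -0.12420575  0.69611554] [0.22318382 0.60991123 0.30284757] 1.0001630861283273 0.1
scene {'fx': 426.3885524464755, 'fy': 426.3885524464755, 'cx': 286.8775809193458, 'cy': 205.46272163449606, 'R': array([[ 0.71781184, -0.69618162, -0.00879285],
       [-0.37854298, -0.37964262, -0.84414258],
       [ 0.58433841,  0.60926401, -0.53604663]]), 't': array([-0.37056465,  0.28863395,  0.58346785])}
side {'fx': 414.20696058165754, 'fy': 414.20696058165754, 'cx': 280.6679091177854, 'cy': 207.74407913981952, 'R': array([[ 0.89887448, -0.43755626,  0.02385766],
       [-0.20932038, -0.47656449, -0.8538567 ],
       [ 0.38498005,  0.7625161 , -0.5199611 ]]), 't': array([-0.48509744,  0.22165216,  0.68495214])}
{'fx': 328.07863658614724, 'fy': 328.07863658614724, 'cx': 282.88463052394667, 'cy': 214.98813794879106, 'T_tool_cam': array([[-5.36942623e-04, -3.18481925e-01,  9.47928782e-01,
        -6.96747690e-02],
       [ 9.99999811e-01, -4.56010659e-04,  4.13228690e-04,
         1.05759898e-03],
       [ 3.00659760e-04,  9.47928824e-01,  3.18482109e-01,
        -8.11292067e-02],
       [ 0.00000000e+00,  0.00000000e+00,  0.00000000e+00,
         1.00000000e+00]])}
```

View pics/scene.png

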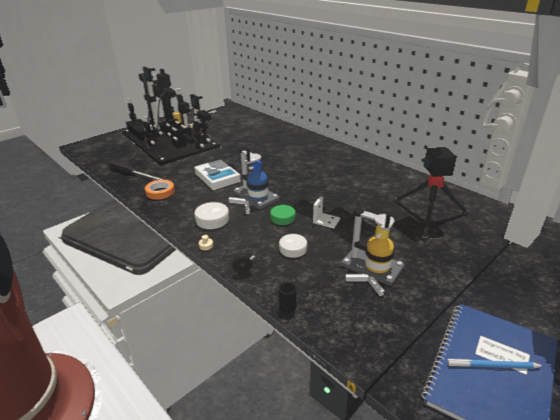

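View pics/side.png

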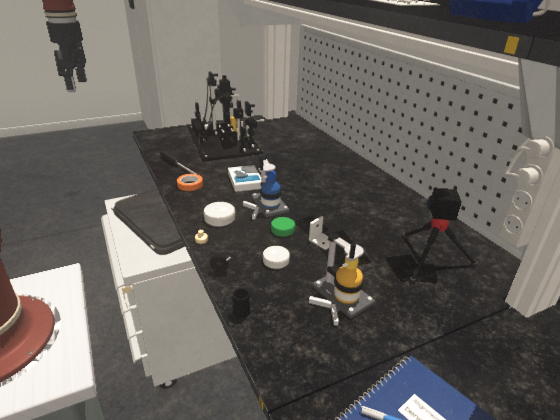

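The scene view shows three round discs: a large white one at (211,215), a green one at (283,214) and a small white one at (293,245). The small white one fits: it isn't green, and it is the smaller of the other two. The yellow duster is at about (378,255) and its V-nest at about (365,282). I'll confirm in an enlarged crop.

```bash
python3 - <<'E'
from h import *
a=cv2.imread('pics/scene.png');b=cv2.imread('pics/side.png')
A=a[190:310,255:425]; B=b[220:340,225:395]
cv2.imwrite('pics/crop.png',np.hstack([cv2.resize(x,None,fx=2.35*1,fy=2.35*1,interpolation=cv2.INTER_CUBIC)for x in(A,B)]))
for n,im in(('scene',a),('side',b)):
    hsv=cv2.cvtColor(im,cv2.COLOR_BGR2HSV)
    m=((hsv[...,1]<60)&(hsv[...,2]>120)).astype(np.uint8)
    k,l,s,c=cv2.connectedComponentsWithStats(m)
    for i in range(1,k):
        if 150<s[i,4]<3000 and 150<c[i,1]<300 and c[i,0]<420:
            x,y,w,h=s[i,:4]; print(n,s[i],c[i].round(1),'rim plane',[onz(n,x+w/2,y+h/2,.01).round(3), onz(n,x,y+h/2,.01).round(3),onz(n,x+w,y+h/2,.01).round(3)])
    m=((hsv[...,0]>10)&(hsv[...,0]<32)&(hsv[...,1]>130)&(hsv[...,2]>90)).astype(np.uint8)
    k,l,s,c=cv2.connectedComponentsWithStats(m)
    for i in range(1,k):
        if s[i,4]>20: print(n,'yellow',s[i],c[i].round(1))
E
```

```text
scene [242 151  19  23 175] [248.9 159.1] rim plane [array([0.713, 0.347, 0.01 ]), array([0.694, 0.366, 0.01 ]), array([0.732, 0.328, 0.01 ])]
scene [194 160  46  30 729] [216.3 174.2] rim plane [array([0.6  , 0.356, 0.01 ]), array([0.556, 0.399, 0.01 ]), array([0.643, 0.312, 0.01 ])]
scene [313 197  27  31 369] [322.8 215.6] rim plane [array([0.67 , 0.027, 0.01 ]), array([0.648, 0.049, 0.01 ]), array([0.692, 0.005, 0.01 ])]
scene [194 202  35  27 763] [211.3 214.8] rim plane [array([0.474, 0.205, 0.01 ]), array([0.445, 0.233, 0.01 ]), array([0.502, 0.176, 0.01 ])]
scene [361 211  34  20 246] [378.6 218.8] rim plane [array([ 0.726, -0.077,  0.01 ]), array([ 0.699, -0.05 ,  0.01 ]), array([ 0.753, -0.104,  0.01 ])]
scene [279 234  28  23 542] [292.6 244.9] rim plane [array([ 0.528, -0.006,  0.01 ]), array([0.507, 0.014, 0.01 ]), array([ 0.548, -0.027,  0.01 ])]
scene [365 257  27  14 169] [378. 265.] rim plane [array([ 0.605, -0.165,  0.01 ]), array([ 0.586, -0.147,  0.01 ]), array([ 0.623, -0.184,  0.01 ])]
scene [345 274  39  22 267] [364.7 280.7] rim plane [array([ 0.538, -0.182,  
[... 884 characters left out ...]
.2] rim plane [array([ 0.684, -0.045,  0.01 ]), array([ 0.654, -0.032,  0.01 ]), array([ 0.714, -0.059,  0.01 ])]
side [263 246  27  23 511] [275.7 256.4] rim plane [array([ 0.527, -0.006,  0.01 ]), array([0.501, 0.006, 0.01 ]), array([ 0.553, -0.017,  0.01 ])]
side [335 287  27  14 158] [347.  295.4] rim plane [array([ 0.604, -0.163,  0.01 ]), array([ 0.58 , -0.152,  0.01 ]), array([ 0.627, -0.173,  0.01 ])]
side yellow [504  36  15  19 195] [511.   44.6]
side yellow [230 116   7  15  62] [233.1 122.5]
side yellow [177 174  26  12 102] [189.6 179.6]
side yellow [336 259  27  29 548] [349.5 274.5]
side yellow [336 297  21   7  36] [345.6 300.9]
side yellow [259 397   4  13  26] [260.6 402.3]
```

View pics/crop.png

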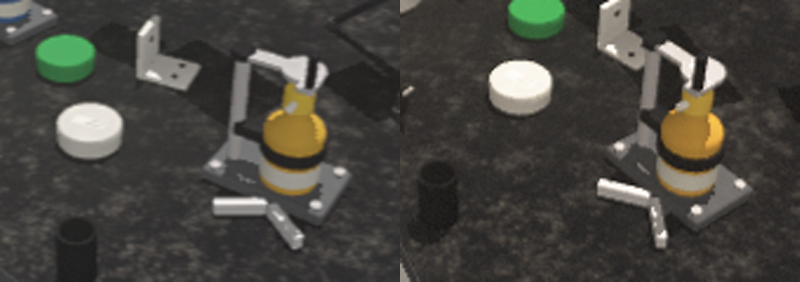

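The crop confirms the case: small white disc, about 57 mm across, at roughly (0.528, -0.006). The yellow duster's front and V face the robot with some yaw. Next is a wrist view from above.

```bash
cat >> h.py <<'E'
def down(yaw): return (Rn.from_euler('z',yaw)*Rn.from_quat([0,.70710678,0,.70710678])).as_quat()
E
python3 - <<'E'
from h import *
print('lens tube',onz('scene',287,311,0).round(3),'iris',onz('scene',241,273,0).round(3),'nut',onz('scene',206,247,0).round(3),'bracket',onz('scene',326,222,0).round(3))
arm.movep([0.51,-0.09,0.33],down(0))
p=arm.read_tool_pos();q=arm.read_eef_rot();w=snapshot('wrist')
cv2.imwrite('pics/w1.png',w);np.save('w1.npy',np.r_[p,q]);print(p,q,arm.read_time())
E
```

```text
lens tube [ 0.399 -0.121  0.   ] iris [0.404 0.012 0.   ] nut [0.403 0.128 0.   ] bracket [0.651 0.011 0.   ]
[ 0.51030063 -0.08900105  0.32991076] [-4.70586574e-04  7.07100737e-01  8.20710909e-04  7.07112192e-01] 2.825
```

View pics/w1.png

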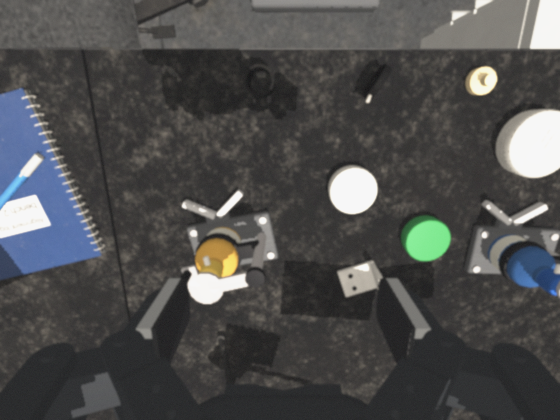

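The wrist view (image down = +x, right = +y) shows the case at (353,190) and the yellow V flanks at (200,209) and (230,203), with the duster yawed by roughly 0.2 rad. The guard disc is at (206,288), the post at (258,270) and the lens tube at (262,80). I'll measure the flanks and screws on their planes.

```bash
python3 - <<'E'
from h import *
w=cv2.imread('pics/w1.png');P=np.load('w1.npy');pose=(P[:3],P[3:])
hsv=cv2.cvtColor(w,cv2.COLOR_BGR2HSV)
for thr,(x0,x1,y0,y1) in ((150,(170,290,180,310)),(150,(310,400,140,240))):
    m=np.zeros(w.shape[:2],np.uint8); m[y0:y1,x0:x1]=((hsv[...,1]<70)&(hsv[...,2]>thr))[y0:y1,x0:x1]
    cs,_=cv2.findContours(m,cv2.RETR_EXTERNAL,cv2.CHAIN_APPROX_NONE)
    for c in cs:
        if cv2.contourArea(c)<8: continue
        for z in (.012,.02):
            W=np.array([onz('wrist',u,v,z,pose)[:2] for u,v in c[:,0,:]])
            (cx,cy),(a,b),t=cv2.minAreaRect((W*1000).astype(np.float32))
            bx=cv2.boxPoints(((cx,cy),(a,b),t)).round(0).tolist()
            print(cv2.contourArea(c),c[:,0].mean(0).round(1),'z',z,'rect',round(cx,1),round(cy,1),round(a,1),round(b,1),round(t,1),bx if z==.012 else cv2.minEnclosingCircle((W*1000).astype(np.float32)))
        if cv2.contourArea(c)<40: continue
cv2.imwrite('pics/w1c.png',cv2.resize(w[180:310,165:290],None,fx=4.5,fy=4.5,interpolation=cv2.INTER_CUBIC))
E
```

```text
1247.5 [214.3 283.2] z 0.012 rect 662.6 -177.5 81.3 54.8 81.3 [[629.0, -213.0], [684.0, -222.0], [696.0, -141.0], [642.0, -133.0]]
1247.5 [214.3 283.2] z 0.02 rect 657.8 -175.6 79.7 53.7 81.3 ((648.9154052734375, -175.46035766601562), 41.020835876464844)
38.0 [206.3 260.5] z 0.012 rect 622.7 -188.0 12.9 7.4 8.5 [[616.0, -185.0], [617.0, -193.0], [630.0, -191.0], [629.0, -183.0]]
38.0 [206.3 260.5] z 0.02 rect 618.8 -185.9 12.7 7.3 8.5 ((618.7108154296875, -185.621337890625), 6.470536708831787)
49.5 [192.8 233.2] z 0.012 rect 584.1 -202.1 10.9 10.3 0.1 [[579.0, -197.0], [579.0, -207.0], [590.0, -207.0], [590.0, -197.0]]
49.5 [192.8 233.2] z 0.02 rect 580.9 -199.7 10.7 10.1 0.1 ((580.956298828125, -200.1157684326172), 5.834800720214844)
56.5 [224.7 231.6] z 0.012 rect 581.8 -161.1 32.4 7.7 74.8 [[574.0, -176.0], [581.0, -178.0], [590.0, -146.0], [582.0, -144.0]]
56.5 [224.7 231.6] z 0.02 rect 578.7 -159.6 31.7 7.5 74.8 ((582.1633911132812, -160.51585388183594), 15.847776412963867)
269.5 [267.1 238.1] z 0.012 rect 590.9 -109.3 60.2 14.0 11.3 [[560.0, -108.0], [563.0, -122.0], [622.0, -1
[... 190 characters left out ...]
0 41.4 10.0 68.1 [[540.0, -210.0], [549.0, -214.0], [565.0, -176.0], [555.0, -172.0]]
186.5 [197.8 209.3] z 0.02 rect 549.8 -190.9 40.5 9.8 68.1 ((549.6092529296875, -190.78729248046875), 20.268171310424805)
223.5 [229.1 204.1] z 0.012 rect 546.0 -154.2 9.6 43.8 44.9 [[527.0, -142.0], [558.0, -173.0], [565.0, -166.0], [534.0, -135.0]]
223.5 [229.1 204.1] z 0.02 rect 543.6 -152.8 9.4 42.9 44.9 ((542.8444213867188, -153.58673095703125), 21.48520278930664)
1765.5 [352.9 190.1] z 0.012 rect 527.7 -2.7 58.7 58.9 0.1 [[498.0, 27.0], [498.0, -32.0], [557.0, -32.0], [557.0, 27.0]]
1765.5 [352.9 190.1] z 0.02 rect 525.7 -4.4 57.5 57.6 0.1 ((526.0922241210938, -4.6068549156188965), 29.485288619995117)
```

View pics/w1c.png

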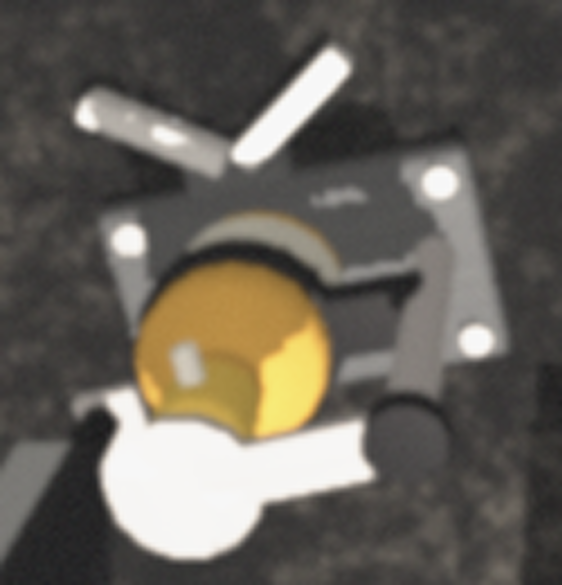

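```bash
cat >> h.py <<'E'
YAW=np.arctan2(.19,.98); AX=np.array([.5948,-.1629])
def D(x,y,z): # duster -> world
    c,s=np.cos(YAW),np.sin(YAW); return np.array([AX[0]+c*x-s*y,AX[1]+s*x+c*y,z])
def invD(X):
    c,s=np.cos(YAW),np.sin(YAW); d=np.array(X[:2])-AX; return np.array([c*d[0]+s*d[1],-s*d[0]+c*d[1]])
E
python3 - <<'E'
from h import *
P=np.load('w1.npy');pose=(P[:3],P[3:])
for n,u,v,z in (('screw',262.8,220.7,.014),('screw',270.5,255.5,.014),('screw',193.4,233.3,.014),('post',255.7,276.7,.112),('disc',206.1,288.9,.118),('bandbottom?',224,231,.0)):
    print(n,(1000*invD(onz('wrist',u,v,z,pose))).round(1))
T=np.array(camera_info('wrist')['T_tool_cam']);c=camera_info('wrist');R=Rn.from_quat(P[3:]).as_matrix()
def pw(X):
    x=T[:3,:3].T@(R.T@(np.array(X)-P[:3])-T[:3,3]); return (c['fx']*x[0]/x[2]+c['cx'],c['fy']*x[1]/x[2]+c['cy'])
for n,X in (('pin top',D(-.02,-.012,.147)),('pin bot',D(-.02,-.012,.118)),('cap',D(0,0,.101))): print(n,np.round(pw(X)),[np.round(proj(k,X)) for k in('scene','side')])
print('other parts in duster frame', [(1000*invD(x)).round() for x in ([.399,-.121],[.404,.012],[.651,.011],[.526,-.0045])])
print(D(-.075,0,0),D(0,0,.1),[arm.ik(list(D(-.1,-.08,.1)),list(down(y))) is not None for y in np.arange(-3,3.1,.5)])
E
```

```text
screw [-18.1  54.4]
screw [30.5 54.2]
screw [-18.2 -35.2]
post [ 4.9 48.1]
disc [ 5.7 -1.3]
bandbottom? [-9.  -0.2]
pin top [179. 283.] [array([384., 213.]), array([350., 244.])]
pin bot [188. 268.] [array([382., 227.]), array([348., 257.])]
cap [210. 275.] [array([379., 227.]), array([350., 257.])]
other parts in duster frame [array([-184.,   78.]), array([-154.,  208.]), array([ 88., 160.]), array([-37., 169.])]
[ 0.52117104 -0.177175    0.        ] [ 0.5948 -0.1629  0.1   ] [True, True, True, True, True, True, True, True, True, True, True, True, True]
```

The post, disc and screws consistently put the axis 4 mm further back than the flank edges did, because the flanks' front faces were included in the mask. I'll adopt that correction. Plan: grip the case lightly from above, slide it in front of the nest, release, then push it home with the fingers shut.

```bash
cat >> h.py <<'E'
AX=np.array([.5990,-.1638]); Q=down(YAW)
E
python3 - <<'E'
from h import *
C=np.array([.526,-.0045]); d=invD(C); print('case',d)
arm.movep([*C,.17],Q); arm.line_to([*C,.075],.12)
print(arm.read_ft_force())
arm.move_gripper(.3,effort=20); print('open',arm.read_opening(),arm.read_ft_force())
z=.0755
arm.line_to(D(-.108,d[1]-.015,z),.09)
arm.line_to(D(-.108,0,z),.12)
arm.line_to(D(-.088,0,z),.06)
print(arm.read_tool_pos(),arm.read_ft_force(),arm.read_opening())
arm.move_gripper(1.0)
arm.line_to(D(-.088,0,.16),.15)
arm.line_to(D(-.15,0,.22),.2)
p=arm.read_tool_pos();q=arm.read_eef_rot();w=snapshot('wrist')
cv2.imwrite('pics/w2.png',w);np.save('w2.npy',np.r_[p,q]);print(arm.read_time())
hsv=cv2.cvtColor(w,cv2.COLOR_BGR2HSV);m=((hsv[...,1]<70)&(hsv[...,2]>150)).astype(np.uint8)
cs,_=cv2.findContours(m,cv2.RETR_EXTERNAL,cv2.CHAIN_APPROX_NONE)
for c in cs:
    if cv2.contourArea(c)>1000:
        W=np.array([onz('wrist',u,v,.02,(p,q))[:2] for u,v in c[:,0]]); o,r=cv2.minEnclosingCircle((W*1000).astype(np.float32)); print(o,r,invD(np.array(o)/1000))
E
```

```text
case [-0.04134542  0.17028226]
[ 0.07931487 -0.2850582   0.41850984]
open 0.6576334021969479 [-1.09399609  0.71409883  5.45190629]
[ 0.50993992 -0.18051321  0.07573385] [-4.15924756  0.04502156 10.61120117] 0.6566561869421516
9.5
(608.4783935546875, -147.10324096679688) 72.48905944824219 [0.01248307 0.01458748]
(517.2781372070312, -180.36090087890625) 42.70885467529297 [-0.08338004 -0.00070376]
(532.3043823242188, -401.9568176269531) 61.44581985473633 [-0.11080558 -0.22110879]
(508.4671630859375, -345.80084228515625) 100.6424789428711 [-0.12351869 -0.16144236]Traceback (most recent call last):
  File "<stdin>", line 20, in <module>
  File "h.py", line 11, in onz
    o,d=ray(name,u,v,pose); return o+d*(z-o[2])/d[2]
        ~~~^^^^^^^^^^^^^^^
  File "h.py", line 5, in ray
    c=camera_info(name); d=np.array([(u-c['cx'])/c['fx'],(v-c['cy'])/c['fy'],1.])
ValueError: time passes only in moves, steps and waits
```

View pics/w2.png

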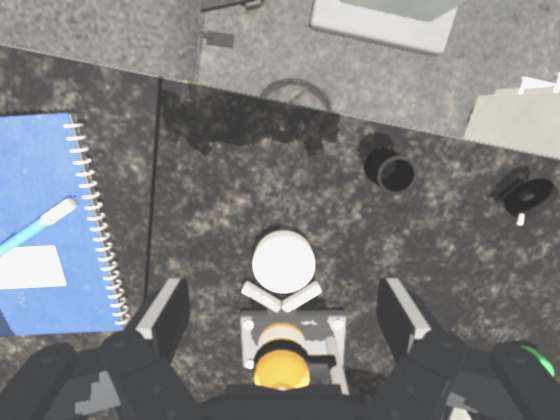

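The wrist view shows the case at (284,262), centred in front of the V (flanks at (261,294) and (302,294)), about 10 mm short. Nothing else has moved. Now I push it home with the fingers shut, watching the force.

```bash
python3 - <<'E'
from h import *
arm.move_gripper(0.0)
arm.line_to(D(-.15,0,.15),.2); arm.line_to(D(-.15,0,.080),.12)
f0=np.array(arm.read_ft_force()); xd=D(1,0,0)[:2]-AX
arm.line_to(D(-.130,0,.080),.06)
for x in np.arange(-.127,-.099,.0015):
    arm.line_to(D(x,0,.080),.05); f=(np.array(arm.read_ft_force())-f0)[:2]@xd
    print(round(x,4),invD(arm.read_tool_pos()).round(4),round(f,2))
    if f<-6: break
arm.pause(.3)
arm.line_to(D(-.15,0,.080),.1);arm.line_to(D(-.15,0,.22),.25)
p=arm.read_tool_pos();q=arm.read_eef_rot();w=snapshot('wrist')
cv2.imwrite('pics/w3.png',w[200:400,180:400]);np.save('w3.npy',np.r_[p,q]);print(arm.read_time(),arm.read_ft_force())
cv2.imwrite('pics/w3c.png',cv2.resize(w[210:400,190:380],None,fx=3,fy=3,interpolation=cv2.INTER_CUBIC))
cv2.imwrite('pics/w3full.png',w)
hsv=cv2.cvtColor(w,cv2.COLOR_BGR2HSV);m=((hsv[...,1]<70)&(hsv[...,2]>150)).astype(np.uint8)
m[:200]=0;m[:,:200]=0;m[:,380:]=0
r=m.any(0)
print(arm.read_time())
E
```

```text
-0.127 [-0.1269  0.    ] 1.42
-0.1255 [-0.1256  0.    ] 1.28
-0.124 [-0.124  0.   ] 0.17
-0.1225 [-0.1223  0.    ] -0.68
-0.121 [-0.1207 -0.    ] 1.05
-0.1195 [-0.1193 -0.    ] -0.85
-0.118 [-0.1181 -0.    ] -1.15
-0.1165 [-1.178e-01 -1.000e-04] -4.92
-0.115 [-1.176e-01 -1.000e-04] -5.99
-0.1135 [-1.173e-01 -1.000e-04] -7.15
16.0583 [-0.04637191  0.14214608 -0.89717963]
16.0583
```

View pics/w3c.png

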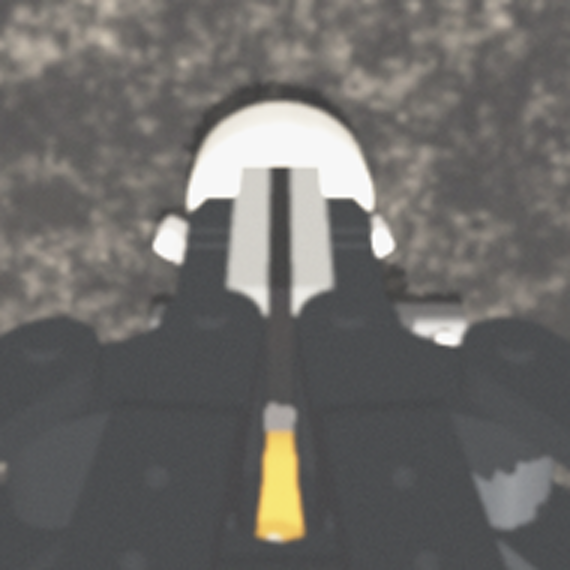

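The push stopped firmly at TCP x = -0.118 in the duster frame, with force rising to 7 N. The case at crop (280,150) looks roughly centred between the flank ends at (168,238) and (384,238). The fingers block the rest, so I'll open them and check the seating.

```bash
python3 - <<'E'
from h import *
arm.move_gripper(1.0)
p=arm.read_tool_pos();q=arm.read_eef_rot();w=snapshot('wrist');np.save('w4.npy',np.r_[p,q])
hsv=cv2.cvtColor(w,cv2.COLOR_BGR2HSV)
cv2.imwrite('pics/w4.png',w)
cv2.imwrite('pics/w4c.png',cv2.resize(w[215:405,190:380],None,fx=3,fy=3,interpolation=cv2.INTER_CUBIC))
g=cv2.cvtColor(w,cv2.COLOR_BGR2GRAY)
c=cv2.HoughCircles(g[215:330,220:350],cv2.HOUGH_GRADIENT,1,50,param1=120,param2=12,minRadius=26,maxRadius=38)
print(c)
for u,v,r in c[0]:
    X=onz('wrist',u+220,v+215,.02,(p,q)); print(X,invD(X)); break
E
```

```text
[[[63.5 57.5 29.6]]]
[ 0.51632088 -0.17870695  0.02      ] [-0.08400499  0.00110216]
```

View pics/w4c.png

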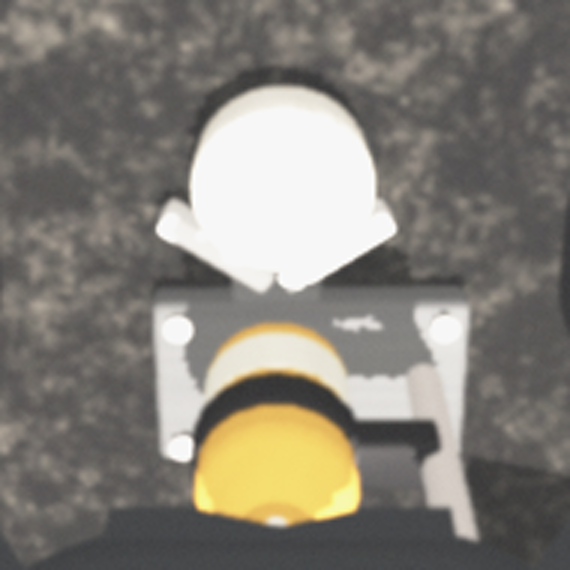

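The case is touching the right flank but sits about 2 mm to +y of the V's axis: case centre is at crop column 283, axis by the screws at 276. I'll measure it against the screws in the same picture, then nudge it along the right flank until it meets the left one.

```bash
python3 - <<'E'
from h import *
P=np.load('w4.npy');pose=(P[:3],P[3:])
f=lambda u,v,z:(1000*invD(onz('wrist',190+u/3,215+v/3,z,pose))).round(1)
print('screws(-21.8,-33.3)(-21.8,56.3)(26.8,-33.3)',f(177,330,.014),f(443,328,.014),f(180,447,.014))
print('case', f(283,181,.02),'left edge/right',f(190,181,.02),f(376,181,.02),'flank ends z.012',f(160,225,.012),f(394,225,.012), 'plate corners(-30,-42)(-30,65) z.012',f(155,303,.012),f(469,303,.012))
w=cv2.imread('pics/w4.png'); g=cv2.cvtColor(w,cv2.COLOR_BGR2GRAY); print(g[235:312:2,284]); print(g[276,245:325:2])
E
```

```text
screws(-21.8,-33.3)(-21.8,56.3)(26.8,-33.3) [-21.9 -33.3] [-22.7  55.2] [ 26.6 -33.9]
case [-81.1   1.9] left edge/right [-81.1 -26.8] [-81.1  30.5] flank ends z.012 [-60.7 -37.7] [-60.7  37.7] plate corners(-30,-42)(-30,65) z.012 [-31.1 -40.5] [-31.1  63.7]
[122  93  68  67 135 221 228 236 247 247 247 247 247 247 247 247 247 247
 247 247 247 247 247 247 247 247 247 247 247 247 247 247 247 247 247 247
 247 247 152]
[ 93  89  94 100 205 247 247 247 247 247 247 247 247 247 247 247 247 247
 247 247 247 247 247 247 247 247 247 247 247 247 247 247 247 247 247 181
 131 126 127 134]
```

```bash
cat > nudge.py <<'E'
from h import *
import sys
def nudge(a,start=.056,lim=10,c=(-.0785,.0015),end=.030):
    d=np.array([np.cos(a),np.sin(a)]); q=down(YAW+a); P=lambda s,z:D(c[0]-s*d[0],c[1]-s*d[1],z)
    arm.movep(P(start,.16),q); arm.line_to(P(start,.080),.15); f0=np.array(arm.read_ft_force()); wd=(D(*d,0)[:2]-AX)
    for s in np.arange(start-.006,end,-.0015):
        arm.line_to(P(s,.080),.05); f=(np.array(arm.read_ft_force())-f0)[:2]@wd
        e=invD(arm.read_tool_pos())+.0395*d; print(round(s,4),'case if touching',(1000*e).round(1),round(f,1))
        if f<-lim: break
    arm.line_to(P(start,.080),.1); arm.line_to(P(start,.16),.2)
def look(n):
    arm.movep(D(-.15,0,.22),Q); arm.move_gripper(1.0)
    p=arm.read_tool_pos();q=arm.read_eef_rot();w=snapshot('wrist');np.save(n+'.npy',np.r_[p,q])
    cv2.imwrite('pics/%s.png'%n,w); cv2.imwrite('pics/%sc.png'%n,cv2.resize(w[215:405,190:380],None,fx=3,fy=3,interpolation=cv2.INTER_CUBIC)); print(arm.read_time())
E
python3 - <<'E'
from nudge import *
arm.move_gripper(0.0)
nudge(-np.pi/4); look('w5')
P=np.load('w5.npy')
for n in('w4','w5'):
    w=cv2.imread('pics/%s.png'%n);g=cv2.cvtColor(w,cv2.COLOR_BGR2GRAY);pose=(P[:3],P[3:])
    r=g[262]; xs=np.where(r[235:335]>170)[0]+235; col=g[225:290,284]; y=np.where(col>150)[0][0]+225
    print(n,xs[0],xs[-1],y,'front z0',(1000*invD(onz('wrist',284,y,0,pose))).round(1))
E
```

```text
0.05 case if touching [-85.1   8.3] -0.0
0.0485 case if touching [-84.8   7.9] -0.2
0.047 case if touching [-83.7   6.8] -0.2
0.0455 case if touching [-82.7   5.6] -0.5
0.044 case if touching [-81.6   4.6] -0.0
0.0425 case if touching [-80.5   3.5] 0.8
0.041 case if touching [-79.5   2.5] -0.1
0.0395 case if touching [-78.4   1.4] -0.4
0.038 case if touching [-77.7   0.6] -0.2
0.0365 case if touching [-76.6  -0.7] -1.8
0.035 case if touching [-76.2  -1. ] -4.0
0.0335 case if touching [-76.1  -1.2] -6.2
0.032 case if touching [-75.9  -1.4] -8.0
0.0305 case if touching [-75.7  -1.5] -9.6
24.9833
w4 257 311 244 front z0 [-103.8    1.6]
w5 255 308 245 front z0 [-102.8    1.6]
```

View pics/w5c.png

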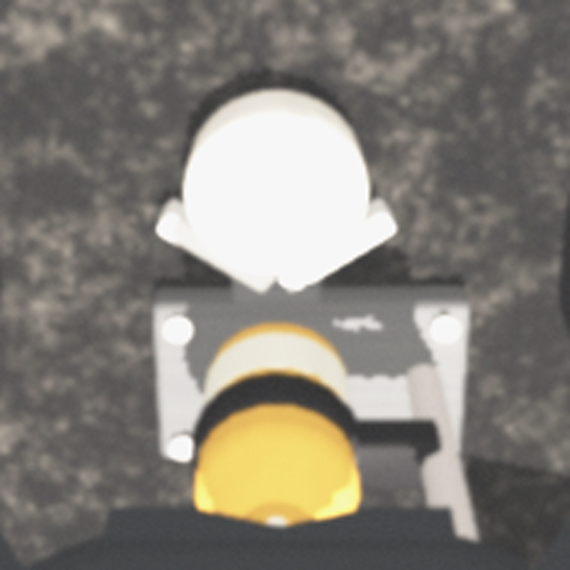

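The case is now centred (column 277 against axis 276.5) and its front edge puts its centre at about x = -74 mm, against a seat at -75. It is seated against both flanks. Next I cage the pin and swing the guard open.

```bash
cat > guard.py <<'E'
from h import *
def pin(th,z):
    f=np.arctan2(-.062,-.020)-th; r=.0651
    return D(r*np.cos(f),.05+r*np.sin(f),z), down(YAW+np.radians(72)-th)
def sweep(a,b,z=.196):
    for th in np.linspace(a,b,9)[1:]:
        p,q=pin(th,z); arm.line_to(p,.07,ori=q)
    print('end',b,arm.read_ft_force(),arm.read_time())
E
python3 - <<'E'
from guard import *
arm.line_to(D(-.15,0,.28),.25)
arm.move_gripper(.6)
p,q=pin(0,.28); arm.movep(p,q); arm.line_to(pin(0,.196)[0],.15); print(arm.read_ft_force())
arm.move_gripper(.22); print(arm.read_opening(),arm.read_ft_force())
sweep(0,1.3)
arm.move_gripper(.6); arm.line_to(pin(1.3,.28)[0],.2)
arm.movep(D(0,0,.28),Q)
s=snapshot('scene');v=snapshot('side')
A=s[190:310,300:440];B=v[220:340,270:410]
cv2.imwrite('pics/g1.png',np.hstack([cv2.resize(x,None,fx=2.8,fy=2.8,interpolation=cv2.INTER_CUBIC)for x in(A,B)]))
E
```

```text
[-0.58034617  0.16179207  0.22504318]
0.21895413913625872 [ 0.18166016 -0.05133843 -0.24737938]
end 1.3 [ 0.10775691 -0.41742237 -0.74450344] 30.2917
```

View pics/g1.png

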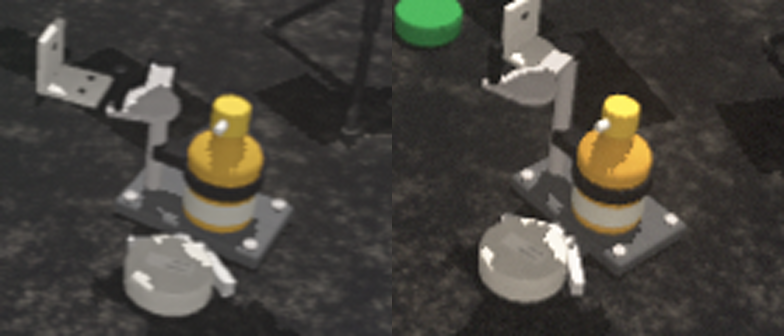

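The guard has swung clear over the front and the cap is exposed: cap top at crop (231,103) in scene and (621,103) in side. The case is still in the V. I'll check the cap position, then press.

```bash
python3 - <<'E'
from guard import *
for n,u,v in(('scene',382.5,226.8),('side',351.8,256.8)): print(n,(1000*invD(onz(n,u,v,.101))).round(1))
arm.move_gripper(0.0)
arm.line_to(D(0,0,.185),.15); f0=np.array(arm.read_ft_force())
for z in np.arange(.178,.150,-.002):
    arm.line_to(D(0,0,z),.06); f=arm.read_ft_force()[2]-f0[2]; print(round(z,3),np.round(arm.read_tool_pos()[2],4),round(f,1))
    if f>17: break
arm.pause(1.0); print(arm.read_tool_pos(),arm.read_ft_force())
arm.line_to(D(0,0,.28),.15); print(arm.read_time())
E
```

```text
scene [ 1. -2.]
side [0.2 1.1]
0.178 0.1782 -0.0
0.176 0.176 0.0
0.174 0.1739 0.9
0.172 0.1725 3.8
0.17 0.1705 5.8
0.168 0.1687 6.1
0.166 0.1669 7.8
0.164 0.1657 11.1
0.162 0.1656 19.4
[ 0.59907818 -0.16370827  0.16561578] [-6.66963816  0.41889394 20.12475857]
37.325
```

The cap went down 8 mm to its stop (TCP from 0.174 to 0.1656, 20 N) for a second, then was released. Now I swing the guard back.

```bash
python3 - <<'E'
from guard import *
arm.move_gripper(.6)
p,q=pin(1.3,.28); arm.movep(p,q); arm.line_to(pin(1.3,.196)[0],.15); print(arm.read_ft_force())
arm.move_gripper(.22); print(arm.read_opening())
sweep(1.3,-0.04)
p,q=pin(0,.196); arm.line_to(p,.07,ori=q)
arm.move_gripper(.6); arm.line_to(pin(0,.28)[0],.2)
arm.movep(D(-.15,0,.30),Q); arm.move_gripper(1.0)
w=snapshot('wrist');s=snapshot('scene');v=snapshot('side')
B=v[220:340,270:410];A=s[190:310,300:440]
cv2.imwrite('pics/g2.png',np.hstack([cv2.resize(x,(392,336),interpolation=cv2.INTER_CUBIC)for x in(A,B)]))
cv2.imwrite('pics/full2.png',s); print(arm.read_time(),arm.read_ft_force())
a=cv2.imread('pics/scene.png'); d=cv2.absdiff(a,s).max(2)
for n,(u,t) in dict(tube=(287,297),iris=(243,265),nut=(206,243),bracket=(326,213),blue=(258,185)).items(): print(n,d[t-15:t+15,u-15:u+15].mean().round(1))
E
```

```text
[-0.16857692  0.94490632  0.78830842]
0.21655882069845897
end -0.04 [ 0.45558495  0.21001137 -0.03839304] 41.9417
44.6917 [-0.11435041 -0.5868647   0.57197165]
tube 3.1
iris 2.4
nut 1.2
bracket 2.6
blue 1.3
```

View pics/g2.png

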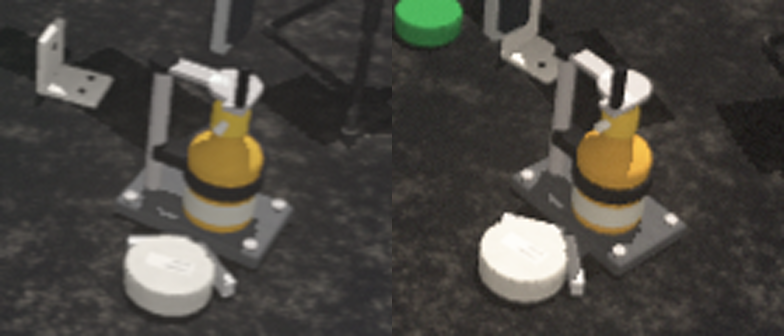

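The guard is back over the cap, with its disc at (240,88) and (622,88) in the crop. The case is in the nest at (170,270), the other parts look unchanged, and the arm is clear.

```bash
python3 -c "
from h import *
ticket.finish_job()"
```

```text
the job is handed in; nothing more can be done
```

The job is done and handed in at about 45 s on the robot's clock (limit 69 s). No verdict was reported.

- **Case:** I gripped the small white lens case lightly, slid it in front of the yellow V and pushed it in with shut fingers. The first push left it about 2 mm to one side, against only the right flank. A 45° nudge fixed that, and it then measured about 1 mm from its seat and on the V's axis.
- **Guard and cap:** I swung the guard open to about 1.3 rad and pressed the cap down to its stop: 8 mm of travel, about 20 N, held for 1 s. I then let it go and swung the guard back.
- **Last checks:** The final pictures show the guard over the cap and the case in the nest. The lens tube, iris, nut, bracket and blue duster were practically unchanged from the first image, and the arm was clear. I did not measure the cap's return separately, because the guard hides it in the final pictures.
- **Disagreement:** My first flank-edge estimate of the nest was 4 mm different from the one by the post and screws. I used the post and screws, and the later measurements agreed with them to about 1 mm.

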